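# Put the reference probe into the dry-block incubator behind its drop-down flap

## Robot

A 6-joint arm with a two-finger parallel gripper is mounted at the origin on the work surface. World frame = base frame: x ahead of the robot, y to its left, z up, the work surface at z = 0. Lengths are in m, angles in rad, forces in N, time in s.
With the tool pointing down it reaches from about 0.35 to 0.85 m from the base axis. Payload 8.1 kg.
Tool frame: the origin (TCP) lies at the centre of the arm's flange, where the gripper is bolted on; the fingertips stand 186 mm ahead of it and the grasp point (between the pads) lies 167 mm ahead of it; z points along the fingers, y is the direction in which the jaws open and shut (so a half turn about z gives the same grasp; the last joint's range is limited). The gripper opens to 93 mm and grips with 3 to 60 N. Pads are 15 mm wide; open, the fingers measure 128 mm over their backs; the gripper's body (75 mm by 188 mm) begins 65 mm behind the grasp point.
Start: joints at [1.176, 0.13, 1.488, -0, 1.523, -0.085], TCP at [0.183, 0.571, 0.405] pointing down, gripper open.
Joint ranges: [-2.96, 2.96], [-0.89, 2.26], [0.02, 2.5], [-1.34, 4.48], [0, 2.73], [-2.66, 2.66]. Speed limits (rad/s): [2.39, 2.39, 2.79, 3.14, 3.14, 3.14].

## Interface

Orientations are given as a rotation vector (axis times angle).
In Python, from plant import robot, viewer, order gives the robot as it stands.
- The arm moves only by the tool apply_moves, never from a script. Its argument "deltas" is a list of rows, each a list of 3 entries, a list of its own where there are three numbers: the finger opening in mm, from 0 to 93, then the shift along the tool's x, y, z in mm, then the turn about the tool's z in rad. In form: [[grip, [dx, dy, dz], yaw], ...]. A call has 1 to 5 rows; each row shifts and turns the commanded pose from where the row before left it, along the tool's axes as they then stand; what a row does not reach is not made up. A row lasts 1/8 s, in which the tool goes at most 62.5 mm and 10.7 degrees, less where a joint would pass 70% of its speed; a pose out of reach is approached as far as the arm can. A call is refused whole if a number of a shift passes 62.5 or a number of a turn 0.188, either way. A call with a gripper value outside its range is refused whole. The fingers move at their own pace and stop on an object; "grip_force" is the grip in N (left out, the last holds). Time passes only in rows, so rows that do not move let the fingers close. It gives the time, the measured TCP pose, the force and the opening at its end, in the units of the state.
- robot.read_state(): the state, without advancing time (a new reading comes with each control period).
- viewer.read_camera(name): name is "side" or "top"; returns the picture (384x512x3 uint8, blue, green, red); there is no depth.
- viewer.get_calibration(name): a dict with "fx", "fy", "cx", "cy" (pixels), "R" (3x3) and "t" (3): a world point X has camera coordinates R X + t. Camera axes: x right, y down, z forward; pixel columns grow to the right and rows downward; lengths in m; the calibration is good to about 2 mm. A picture is of the moment at which its call begins. get_calibration takes no time and is no camera call.
- order.close_job(): hands the job in, once; it reports no verdict.
The state is a dict: "t": time; "q": joint angles; "dq": joint speeds; "joint_torque": joint torques, N m; "tool_pos": TCP position; "orientation": TCP orientation; "force": force on the tool from outside, world axes, zero at the start; "wrist_torque": the same for the moment, N m; "opening": finger opening in m.
Only numpy, scipy, OpenCV 4.12 (cv2) and the standard library are available. Lean on these libraries where they do the work, as an engineer would, in place of code of your own. Each camera call takes 0.05 s, during which the arm holds its last target. There are 200 camera calls.

## Task

Check the incubator's temperature: take the bar handle and lower the clear flap all the way down under control, never letting it fall, then lift the red-handled probe out of its stand and seat it upright in the heating block's one open hole, right down to the handle's shoulder. The block sits a few millimetres off to one side in its tray, so feel for the hole gently and do not force the probe. Then swing the flap back up fully shut without slamming it, with the probe left inside, and leave the microplate, dropper bottle and timer where they are.

Things in the scene. Friction and masses are not known exactly. Their poses are not given: they have to be found in the camera images.
- incubator: Fixed white incubator 222 deep x 244 wide x 219 mm high. Origin on the bench below the hinge line's middle; +x from front to back, y along the width, z up. Front wall x -12 to 0, 95 high. Open mouth slopes 45 degrees from the hinge line (x 0, z 95) to the roof edge (x 124, z 219 mm). Side walls beyond y +-110, same slope. Solid behind x 124.
- well_mid (a point): Nominal place of the one open hole in the aluminium block inside, on its top face (incubator x 55, y 0, z 65 mm; axes as the incubator's). The block floats: the real hole lies up to 8 mm either way along the incubator's y (exact in x) and stays put. Hole 8 mm wide, 50 deep, bevel 1.5. Red caps 10 mm high stand on the block beyond y +-50 mm.
- flap (a joint): Clear blue-framed flap hinged at its lower edge, 175 long x 244 wide x 8 mm thick, about 0.4 kg. 0 = shut, leaning back 45 degrees on the mouth; grows as it swings forward and down: 0.785 upright, 1.92 fully down on its stop (65 degrees forward of upright). The hinge is free: it falls to whichever side it leans.
- flap_hinge (a point): Middle of the flap's hinge line, fixed, axes as the incubator's; the hinge line runs along the incubator's y.
- flap_handle (a point): Middle of the flap's steel bar handle: 12 mm round bar, 120 mm long, parallel to the hinge line, 225 mm from the hinge and 50 mm beyond the flap's free edge, held by two 10 mm arms 55 mm either side of the middle. Fingers can straddle it from above (one before, one behind) at every flap angle.
- stand: Fixed blue probe stand, 70 x 70 x 50 mm, origin under its centre; the probe hangs in a 10 mm hole in the middle of its top.
- probe: Reference probe, 60 g: red round handle 22 mm in diameter and 60 mm tall, with a steel rod 6 mm in diameter and 45 mm long below it, tapering to 2.4 mm over its last 5 mm. Origin at the handle's underside (the shoulder), on the axis; z up along the axis. It starts upright in the stand, shoulder on the stand's top (z 50 mm).
- probe_tip (a point): Lower tip of the probe's rod, 45 mm below the probe's origin.
- microplate: White microplate, loose, 85 x 127 x 14 mm, lying flat; origin under its centre. Leave alone.
- dropper: Amber dropper bottle with red cap, loose, 34 mm in diameter, 85 mm tall; origin under its centre. Leave alone.
- timer: Black bench timer with a white dial, loose, 45 x 85 x 75 mm high; origin under its centre. Leave alone.
Things that resemble listed ones, but are neither listed nor needed, are in the scene too. Several things have the shape of the probe; the one meant has the colours described above.

How it is judged:
By the outcome, as a careful person would: the job done as asked, in the order asked, and still so for the second after the job is handed in, with the robot touching nothing.
It also fails if it takes over 72 s, if anything falls off the work surface, if the arm or the gripper's body presses on something with over 40 N, if the wrist force passes 120 N, or if a joint passes its speed limit or range.

## Working session

There is one attempt and no reset: what is moved stays moved. The work goes in short steps, Python scripts to look and compute and a tool call to move; the robot and the scene stay as the last step left them, time stands still between calls to the robot, and variables do not carry over. Pictures are saved under pics/ and viewed, about 8 in all and at most 12, crops included, and the job is handed in when it is done.

Besides the shell and the picture viewer there is one more tool, called after ">>>" by a JSON object that holds its "fn" and its "kwargs". apply_moves: Moves the arm, as the interface text tells. Its arguments: {"type":"object","properties":{"deltas":{"type":"array"},"grip_force":{"type":"number"}},"required":["deltas"]}

```bash
mkdir -p pics; ls
python3 - <<'E'
from plant import robot, viewer, order
import cv2,numpy as np
np.set_printoptions(precision=4,suppress=True)
print(robot.read_state())
for n in("side","top"):
    cv2.imwrite(f"pics/{n}0.png",viewer.read_camera(n)); c=viewer.get_calibration(n); print(n,c)
E
```

```text
pics
{'t': 0.0, 'q': array([ 1.1756,  0.1311,  1.4892, -0.    ,  1.523 , -0.0854]), 'dq': array([-0.0007,  0.0005, -0.0007,  0.0006, -0.0003,  0.0004]), 'joint_torque': array([ -0.0009, -55.9825, -49.1772,   0.0767,   0.0349,  -0.0003]), 'tool_pos': array([0.1828, 0.5712, 0.4037]), 'orientation': array([-0.4846, -3.1036,  0.0027]), 'force': array([ 0.3061, -0.1559, -0.2398]), 'wrist_torque': array([ 0.0376,  0.0674, -0.0393]), 'opening': 0.09316894403864058}
side {'fx': 386.77417559113485, 'fy': 386.77417559113485, 'cx': 253.90532534120658, 'cy': 190.18018263691923, 'R': array([[ 0.9998, -0.0162,  0.0137],
       [-0.0013, -0.6896, -0.7242],
       [ 0.0211,  0.724 , -0.6894]]), 't': array([-0.5937,  0.0416,  1.192 ])}
top {'fx': 380.13864006777993, 'fy': 380.13864006777993, 'cx': 252.30759612010988, 'cy': 187.84220038537111, 'R': array([[ 0.0673, -0.9977,  0.0053],
       [-0.9771, -0.067 , -0.202 ],
       [ 0.2019,  0.0084, -0.9794]]), 't': array([-0.1341,  0.6169,  1.089 ])}
```

View pics/side0.png

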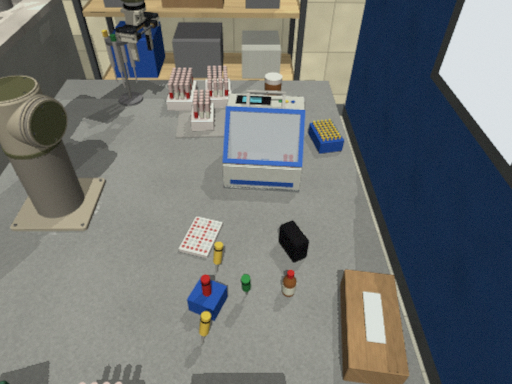

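View pics/top0.png

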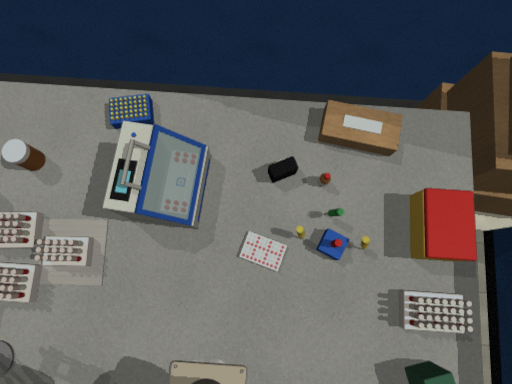

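Side view: the incubator is at (262,140). The red-handled probe sits on the blue stand at (207,287). Top view: the probe is at (338,243), the incubator at (165,170) and the handle bar near (127,165).

Things that could be taken for the probe, by side / top pixel:
- yellow: (218,253) / (300,232) and (205,322) / (365,243)
- green: (246,283) / (337,212)
- red-capped amber dropper: (290,283) / (325,178)

By colour, and because it stands in the blue stand, I choose the one at (207,287) / (338,243). I'll check it in a crop.

Run:
```python
import cv2,numpy as np
s=cv2.imread("pics/side0.png");t=cv2.imread("pics/top0.png")
r=lambda im,k:cv2.resize(im,None,fx=k,fy=k,interpolation=cv2.INTER_CUBIC)
a=r(s[85:195,215:315],4);b=r(t[110:230,95:215],4)
c=np.zeros((max(a.shape[0],b.shape[0])+0,800,3),np.uint8)
c[:440,:400]=a; c[:480,400:800]=b[:,:400]
cv2.imwrite("pics/c1.png",c)
a=r(s[225:345,170:310],3);b=r(t[195:275,285:385],4)
c=np.zeros((360,800,3),np.uint8);c[:360,:400]=a[:,:400];c[:320,400:]=b
cv2.imwrite("pics/c2.png",c)
```

```text
(no output)
```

View pics/c1.png

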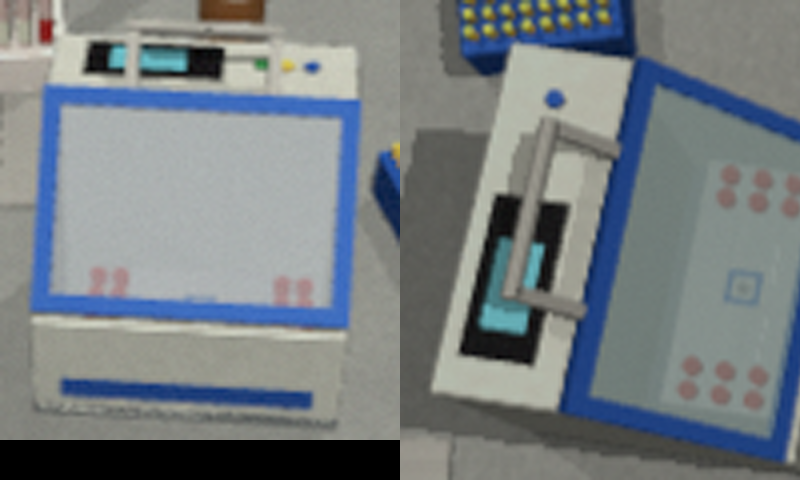

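View pics/c2.png

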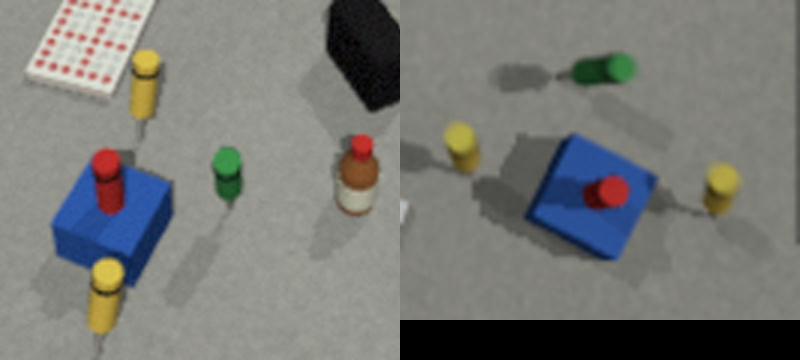

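The crops confirm that the probe with the red handle is the one in the blue stand. The decoys are yellow and green. Next I'll measure the incubator pose, the handle and the probe.

```bash
cat > h.py <<'E'
import cv2,numpy as np
from plant import robot, viewer, order
from scipy.optimize import least_squares
from scipy.spatial.transform import Rotation as Rn
np.set_printoptions(precision=4,suppress=True)
C={n:viewer.get_calibration(n) for n in("side","top")}
def proj(n,X):
    c=C[n];p=np.atleast_2d(X)@c["R"].T+c["t"]
    return np.c_[p[:,0]/p[:,2]*c["fx"]+c["cx"],p[:,1]/p[:,2]*c["fy"]+c["cy"]]
def ray(n,uv):
    c=C[n];d=c["R"].T@np.array([(uv[0]-c["cx"])/c["fx"],(uv[1]-c["cy"])/c["fy"],1]);return -c["R"].T@c["t"],d/np.linalg.norm(d)
def plane(n,uv,z):
    o,d=ray(n,uv);return o+d*(z-o[2])/d[2]
def tri(us,ut):
    return least_squares(lambda X:np.r_[(proj("side",X)[0]-us),(proj("top",X)[0]-ut)],[.5,0,.1])
def inc(p,P): # p=x,y,yaw ; P incubator coords
    c,s=np.cos(p[2]),np.sin(p[2]);P=np.atleast_2d(P)
    return np.c_[p[0]+c*P[:,0]-s*P[:,1],p[1]+s*P[:,0]+c*P[:,1],P[:,2]]
E
cat > m.py <<'E'
from h import *
s=cv2.imread("pics/side0.png");t=cv2.imread("pics/top0.png")
def quad(im,roi):
    x0,y0,x1,y1=roi;h=cv2.cvtColor(im[y0:y1,x0:x1],cv2.COLOR_BGR2HSV)
    m=cv2.inRange(h,(105,140,70),(125,255,255))
    k=max(cv2.findContours(m,cv2.RETR_EXTERNAL,cv2.CHAIN_APPROX_NONE)[0],key=cv2.contourArea)
    return cv2.approxPolyDP(cv2.convexHull(k),4,True)[:,0]+[x0,y0]
qs=quad(s,(215,95,310,172));qt=quad(t,(134,115,215,230));print(qs.tolist(),qt.tolist())
pick=lambda q,a,b:min(q.tolist(),key=lambda p:a*p[0]+b*p[1])
S=[pick(qs,1,1),pick(qs,-1,1),pick(qs,1,-1),pick(qs,-1,-1)] # TL TR BL BR
T=[pick(qt,1,-1),pick(qt,1,1),pick(qt,-1,-1),pick(qt,-1,1)]# inc left/free(BLimg), free right(TLimg), hinge left(BRimg), hinge right(TRimg)
for a,b in zip(S,T):
    r=tri(a,b);print(a,b,r.x,r.cost)
z=np.sqrt(.5)
def res(p):
    o=p[3]
    P=[]
    for L,y in((.175,.122),(.175,-.122),(0,.122),(0,-.122)):P.append([L*z-o*z,y,.095+L*z+o*z])
    W=inc(p,P);return np.r_[(proj("side",W)-S).ravel(),(proj("top",W)-T).ravel()]
r=least_squares(res,[.55,.3,1.4,.004]);print("inc",r.x,r.cost,res(r.x))
f=lambda u,v,x,y:(x+(u+.5)/4-.5,y+(v+.5)/4-.5)
for a,b in(((132,22),(511,294)),((282,30),(548,122))):
    q=tri(f(*a,215,85),f(b[0]-400,b[1],95,110));print("bar",q.x,q.cost)
print("bar model",inc(r.x,[[.225*z,.055,.095+.225*z],[.225*z,-.055,.095+.225*z]]))
# probe
for n,im,roi in(("side",s,(195,265,222,300)),("top",t,(325,230,352,255))):
    x0,y0,x1,y1=roi;h=cv2.cvtColor(im[y0:y1,x0:x1],cv2.COLOR_BGR2HSV)
    m=cv2.inRange(h,(0,150,60),(8,255,255))|cv2.inRange(h,(172,150,60),(180,255,255))
    ys,xs=np.nonzero(m);u=(xs.mean()+x0,ys.mean()+y0);print(n,u,len(xs),"z80",plane(n,u,.08))
    if n=="side":us=u
    else:ut=u
q=tri(us,ut);print("probe mid",q.x,q.cost)
E
python3 m.py
```

```text
[[226, 108], [304, 110], [301, 166], [224, 162]] [[154, 125], [205, 145], [190, 224], [135, 212]]
[226, 108] [135, 212] [0.5083 0.205  0.2146] 0.08427043685665633
[304, 110] [154, 125] [0.7468 0.1826 0.2218] 0.04844960954476364
[224, 162] [190, 224] [0.5002 0.0795 0.1002] 0.21662882179336518
[301, 166] [205, 145] [0.7371 0.0577 0.103 ] 0.005854475344469845
inc [0.619  0.0715 1.4934 0.0015] 4.896762830405459 [-0.2513 -1.2236  0.7094  0.3072 -1.349   1.0693  0.8703  1.0168  0.0516
  0.5969 -0.3297 -1.1304 -0.0525  0.7029 -0.7034 -0.3797]
bar [0.574  0.2315 0.2614] 0.03838158757881488
bar [0.6888 0.2241 0.259 ] 0.14293452418010807
bar model [[0.5764 0.2344 0.2541]
 [0.6861 0.2259 0.2541]]
side (np.float64(205.71069182389937), np.float64(284.72327044025155)) 159 z80 [ 0.4752 -0.3431  0.08  ]
top (np.float64(336.39344262295083), np.float64(242.80327868852459)) 61 z80 [ 0.4753 -0.3466  0.08  ]
probe mid [ 0.4754 -0.3457  0.0839] 0.0170068233656355
```

>>> {"fn": "apply_moves", "kwargs": {"deltas": [[50,[0,0,-48],-0.116],[50,[0,0,-48],-0.116],[50,[-47,-30,0],0],[50,[-47,-30,0],0],[50,[-47,-30,0],0]], "grip_force": 12}}

```text
t: 0.72
tool_pos: [0.3174, 0.4697, 0.5003]
orientation: [-0.121, -3.139, 0.001]
force: [0.6, 0.4, 0.2]
opening: 0.0509
```

>>> {"fn": "apply_moves", "kwargs": {"deltas": [[50,[-47,-30,0],0],[50,[-47,-30,0],0],[50,[-47,-30,0],0],[50,[-47,-30,0],0],[50,[-47,-30,0],0]]}}

```text
t: 1.35
tool_pos: [0.5404, 0.3016, 0.5002]
orientation: [-0.122, -3.139, 0.0]
force: [0.6, 1.1, -0.7]
opening: 0.0498
```

>>> {"fn": "apply_moves", "kwargs": {"deltas": [[50,[-47,-30,0],0],[50,[-47,-30,0],0],[50,[0,0,0],0],[50,[0,0,0],0]]}}

```text
t: 1.85
tool_pos: [0.6281, 0.2359, 0.5]
orientation: [-0.123, -3.138, 0.0]
force: [-0.5, 0.6, -0.1]
opening: 0.0497
```

>>> {"fn": "apply_moves", "kwargs": {"deltas": [[50,[-3,-7,20],0],[50,[0,0,30],0],[50,[0,0,26],0],[50,[0,0,0],0]]}}

```text
t: 2.35
tool_pos: [0.629, 0.2298, 0.4223]
orientation: [-0.119, -3.135, 0.002]
force: [-0.2, 0.2, -0.2]
opening: 0.0501
```

Run:
```python
from h import *
r=lambda im,k:cv2.resize(im,None,fx=k,fy=k,interpolation=cv2.INTER_CUBIC)
s=viewer.read_camera("side");t=viewer.read_camera("top");cv2.imwrite("pics/s1.png",s)
c=np.zeros((400,800,3),np.uint8);c[:]=0
c[:,:400]=r(s[50:150,215:315],4);c[:,400:]=r(t[110:210,95:195],4)
cv2.imwrite("pics/c3.png",c)
```

```text
(no output)
```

View pics/c3.png

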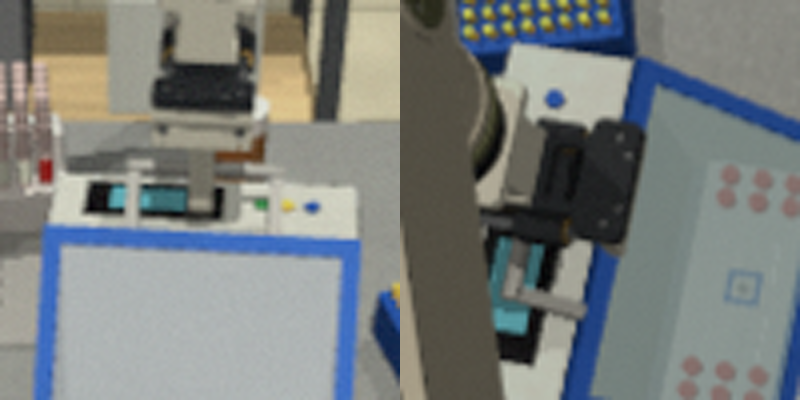

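The fingers straddle the bar at its middle (side crop (200,180)). Closing gently.

>>> {"fn": "apply_moves", "kwargs": {"deltas": [[20,[0,0,0],0],[14,[0,0,0],0],[8,[0,0,0],0],[8,[0,0,0],0]], "grip_force": 10}}

```text
t: 2.95
tool_pos: [0.6307, 0.2286, 0.4249]
orientation: [0.122, 3.139, 0.0]
force: [0.1, -0.8, 0.0]
opening: 0.0149
```

>>> {"fn": "apply_moves", "kwargs": {"deltas": [[8,[0,0,0],0],[8,[0,0,0],0]], "grip_force": 10}}

```text
t: 3.2
tool_pos: [0.6307, 0.2288, 0.4248]
orientation: [0.122, 3.139, 0.001]
force: [1.2, 1.6, -0.0]
opening: 0.0116
```

Run:
```python
import numpy as np
w=np.r_[3,np.full(20,4.9),3.5,2.5,1.5,1.5]; w=w*110/w.sum()
a=np.radians(np.cumsum(np.r_[-45,w]));p=np.round(np.c_[-225*np.sin(a),-225*np.cos(a)]*2)/2
d=np.diff(p,axis=0)
for i in range(0,25,5):print([[8,[0,*map(float,r)],0] for r in d[i:i+5]])
```

```text
[[8, [0, -8.5, -8.0], 0], [8, [0, -15.0, -12.5], 0], [8, [0, -15.5, -11.0], 0], [8, [0, -17.0, -9.5], 0], [8, [0, -17.5, -8.0], 0]]
[[8, [0, -18.0, -6.5], 0], [8, [0, -18.5, -5.0], 0], [8, [0, -19.0, -3.5], 0], [8, [0, -19.0, -1.5], 0], [8, [0, -19.0, -0.5], 0]]
[[8, [0, -19.5, 1.5], 0], [8, [0, -19.0, 3.5], 0], [8, [0, -18.5, 4.5], 0], [8, [0, -18.0, 6.5], 0], [8, [0, -17.5, 8.0], 0]]
[[8, [0, -17.0, 9.0], 0], [8, [0, -16.0, 11.0], 0], [8, [0, -15.0, 12.0], 0], [8, [0, -14.0, 13.5], 0], [8, [0, -12.5, 14.0], 0]]
[[8, [0, -11.5, 15.5], 0], [8, [0, -7.5, 12.0], 0], [8, [0, -4.5, 8.5], 0], [8, [0, -3.0, 5.0], 0], [8, [0, -2.5, 5.5], 0]]
```

>>> {"fn": "apply_moves", "kwargs": {"deltas": [[8,[0,-8.5,-8],0],[8,[0,-15,-12.5],0],[8,[0,-15.5,-11],0],[8,[0,-17,-9.5],0],[8,[0,-17.5,-8],0]]}}

```text
t: 3.82
tool_pos: [0.6246, 0.1541, 0.4746]
orientation: [-0.122, -3.139, -0.0]
force: [-2.3, 2.8, 1.5]
opening: 0.012
```

Forces are small, so I'll continue along the arc.

>>> {"fn": "apply_moves", "kwargs": {"deltas": [[8,[0,-18,-6.5],0],[8,[0,-18.5,-5],0],[8,[0,-19,-3.5],0],[8,[0,-19,-1.5],0],[8,[0,-19,-0.5],0]]}}

```text
t: 4.45
tool_pos: [0.6175, 0.0606, 0.4904]
orientation: [-0.123, -3.139, 0.001]
force: [-0.3, -0.0, -3.6]
opening: 0.0118
```

>>> {"fn": "apply_moves", "kwargs": {"deltas": [[8,[0,-19.5,1.5],0],[8,[0,-19,3.5],0],[8,[0,-18.5,4.5],0],[8,[0,-18,6.5],0],[8,[0,-17.5,8],0]]}}

```text
t: 5.08
tool_pos: [0.6103, -0.0314, 0.4662]
orientation: [-0.122, -3.139, 0.0]
force: [-1.8, 1.0, -1.0]
opening: 0.0118
```

>>> {"fn": "apply_moves", "kwargs": {"deltas": [[8,[0,-17,9],0],[8,[0,-16,11],0],[8,[0,-15,12],0],[8,[0,-14,13.5],0],[8,[0,-12.5,14],0]]}}

```text
t: 5.7
tool_pos: [0.6045, -0.1051, 0.4059]
orientation: [-0.122, -3.139, -0.001]
force: [-1.5, 4.4, -4.2]
opening: 0.0118
```

>>> {"fn": "apply_moves", "kwargs": {"deltas": [[8,[0,-11.5,15.5],0],[8,[0,-7.5,12],0],[8,[0,-4.5,8.5],0],[8,[0,-2,3.5],0],[8,[0,0,0],0]]}}

```text
t: 6.32
tool_pos: [0.6026, -0.1294, 0.3674]
orientation: [-0.122, -3.138, -0.001]
force: [-3.3, 3.9, -3.1]
opening: 0.0115
```

>>> {"fn": "apply_moves", "kwargs": {"deltas": [[8,[0,-1.5,3.5],0],[8,[0,-1,2.5],0],[8,[0,0,0],0]]}}

```text
t: 6.7
tool_pos: [0.6024, -0.1319, 0.3621]
orientation: [-0.121, -3.139, -0.0]
force: [-4.4, 3.1, -4.2]
opening: 0.0113
```

>>> {"fn": "apply_moves", "kwargs": {"deltas": [[8,[0,-1,2.5],0],[8,[0,-1,2],0],[8,[0,0,0],0]]}}

```text
t: 7.08
tool_pos: [0.6033, -0.1325, 0.3607]
orientation: [0.119, 3.134, 0.003]
force: [-3.8, 10.7, 8.7]
opening: 0.0113
```

>>> {"fn": "apply_moves", "kwargs": {"deltas": [[30,[0,0,0],0],[45,[0,0,0],0],[45,[0,0,-30],0],[45,[0,0,-50],0],[45,[0,0,-40],0]]}}

```text
t: 7.7
tool_pos: [0.6024, -0.1347, 0.4797]
orientation: [0.123, 3.137, -0.002]
force: [-0.3, -0.7, 0.4]
opening: 0.0449
```

Run:
```python
from h import *
print(robot.read_state())
s=cv2.imread("pics/side0.png")
for n,a,z in(("y1",(216,262),0),("y2",(204,335),0)):print(n,plane("side",a,z))
print("timer",plane("side",(293,225),.075),"green",plane("side",(246,276),.1), plane("top",(340,211),.1),"yt",plane("top",(300,230),.1),plane("top",(366,241),.1))
```

```text
{'t': 7.7, 'q': array([-0.3029,  0.1577,  1.323 , -0.0007,  1.6585, -1.7954]), 'dq': array([-0.0019, -0.047 , -0.5151,  0.001 ,  0.5642,  0.0001]), 'joint_torque': array([  0.1055, -57.493 , -46.8534,  -0.0361,  -0.8031,   0.001 ]), 'tool_pos': array([ 0.6024, -0.1347,  0.4797]), 'orientation': array([ 0.123 ,  3.1371, -0.002 ]), 'force': array([-0.3362, -0.742 ,  0.3693]), 'wrist_torque': array([ 0.0063, -0.0221, -0.0106]), 'opening': 0.0448647429381552}
y1 [ 0.4881 -0.2212  0.    ]
y2 [ 0.4716 -0.4258  0.    ]
timer [ 0.6956 -0.1558  0.075 ] green [ 0.5688 -0.3333  0.1   ] [ 0.566  -0.3506  0.1   ] yt [ 0.5031 -0.2371  0.1   ] [ 0.4846 -0.4265  0.1   ]
```

>>> {"fn": "apply_moves", "kwargs": {"deltas": [[45,[22,-44,0],0],[45,[22,-44,0],0],[45,[22,-44,0],0],[45,[22,-44,0],0],[45,[22,-45,0],0]]}}

```text
t: 8.32
tool_pos: [0.4744, -0.3477, 0.4778]
orientation: [0.123, 3.138, -0.002]
force: [0.5, -0.2, -0.2]
opening: 0.0451
```

>>> {"fn": "apply_moves", "kwargs": {"deltas": [[45,[0,0,0],0.1745],[45,[0,0,0],0.1745],[45,[0,0,0],0.1745],[45,[0,0,0],0.1745],[45,[0,0,0],0.1745]]}}

```text
t: 8.95
tool_pos: [0.4754, -0.3465, 0.4777]
orientation: [1.445, 2.788, -0.001]
force: [-0.5, 0.1, 0.0]
opening: 0.0448
```

>>> {"fn": "apply_moves", "kwargs": {"deltas": [[45,[0,0,0],0.1745],[45,[0,0,0],0.1745],[45,[0,0,0],0.1745],[45,[0,0,0],0.1745],[45,[0,0,0],0]]}}

```text
t: 9.57
tool_pos: [0.4754, -0.3464, 0.4776]
orientation: [2.304, 2.134, -0.001]
force: [-1.1, 0.5, 0.7]
opening: 0.0451
```

Run:
```python
from h import *
st=robot.read_state();print(st['tool_pos'],Rn.from_rotvec(st['orientation']).as_matrix(),st['q'])
s=viewer.read_camera("side");t=viewer.read_camera("top");cv2.imwrite("pics/s2.png",s);cv2.imwrite("pics/t2.png",t)
r=lambda im,k:cv2.resize(im,None,fx=k,fy=k,interpolation=cv2.INTER_CUBIC)
c=np.zeros((480,800,3),np.uint8)
c[:,:400]=r(s[85:205,215:315],4);c[:,400:]=r(t[125:245,135:235],4)
cv2.imwrite("pics/c4.png",c)
```

```text
[ 0.4754 -0.3464  0.4776] [[ 0.0768  0.997   0.0005]
 [ 0.997  -0.0768 -0.0011]
 [-0.001   0.0005 -1.    ]] [-0.7167  0.0794  1.4113 -0.0005  1.6499 -0.6399]
```

View pics/c4.png

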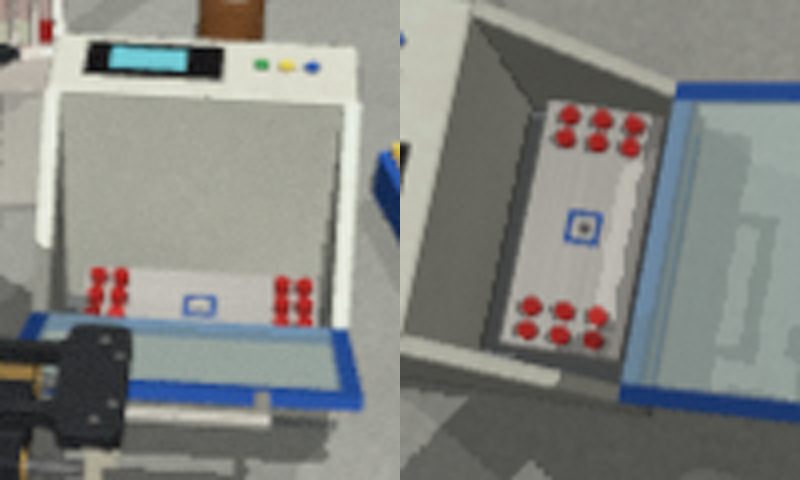

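Run:
```python
from h import *
p=[.619,.0715,1.4934]
def toinc(X):
    d=np.array(X[:2])-p[:2];c,s=np.cos(p[2]),np.sin(p[2]);return np.array([c*d[0]+s*d[1],-s*d[0]+c*d[1]])*1000
t=cv2.imread("pics/t2.png");s=cv2.imread("pics/s2.png")
def cen(im,roi,lo,hi):
    x0,y0,x1,y1=roi;h=cv2.cvtColor(im[y0:y1,x0:x1],cv2.COLOR_BGR2HSV);m=cv2.inRange(h,lo,hi)
    ys,xs=np.nonzero(m);return np.array([(xs.min()+xs.max())/2+x0,(ys.min()+ys.max())/2+y0]),np.array([xs.mean()+x0,ys.mean()+y0]),len(xs)
for n,im,roi in(("top",t,(172,173,190,190)),("side",s,(258,156,272,166))):
    b=cen(im,roi,(100,90,60),(125,255,255));print(n,b)
    for u in b[:2]:
        X=plane(n,u,.065);print(X,toinc(X))
rt=[]
for roi in((170,148,200,166),(160,196,190,214)):
    b=cen(t,roi,(0,130,80),(8,255,255));X=plane("top",b[1],.075);rt.append(toinc(X));print("caps",b,X,toinc(X))
print(np.mean(rt,0))
for roi in((235,150,249,167),(280,150,296,167)):
    b=cen(s,roi,(0,130,60),(8,255,255));print("caps side",b,toinc(plane("side",b[1],.075)))
# where the nominal hole and y+-8 projects
print(inc(p,[[.055,0,.065]]),proj("top",inc(p,[[.055,y,.065] for y in(-.008,0,.008)])))
```

```text
top (array([180.5, 181.5]), array([180.5517, 181.3448]), 29)
[0.6289 0.1267 0.065 ] [55.8388 -5.6278]
[0.6294 0.1266 0.065 ] [55.7715 -6.1252]
side (array([264.5, 161. ]), array([264.3846, 161.1538]), 13)
[0.6293 0.128  0.065 ] [57.1209 -5.9201]
[0.6289 0.1272 0.065 ] [56.3072 -5.5797]
caps (array([184.5, 157.5]), array([184.5204, 157.5   ]), 98) [0.7022 0.1204 0.075 ] [ 55.1789 -79.1928]
caps (array([175. , 205.5]), array([175.2135, 205.4494]), 89) [0.5533 0.1327 0.075 ] [55.9142 70.2584]
[55.5466 -4.4672]
caps side (array([241. , 157.5]), array([241.6471, 157.3235]), 68) [57.823  68.3308]
caps side (array([288. , 159.5]), array([287.7761, 159.791 ]), 67) [ 56.8218 -80.5145]
[[0.6233 0.1263 0.065 ]] [[180.9146 180.7845]
 [180.4345 183.3323]
 [179.953  185.8872]]
```

>>> {"fn": "apply_moves", "kwargs": {"deltas": [[45,[0,0,50],0],[45,[0,0,50],0],[45,[0,0,50],0],[45,[0,0,40],0],[45,[0,0,25],0]]}}

```text
t: 10.3
tool_pos: [0.4748, -0.3456, 0.2596]
orientation: [-2.3, -2.136, 0.001]
force: [0.8, -0.0, -0.3]
opening: 0.045
```

>>> {"fn": "apply_moves", "kwargs": {"deltas": [[45,[0,0,6],0],[30,[0,0,0],0],[24,[0,0,0],0],[18,[0,0,0],0],[18,[0,0,0],0]], "grip_force": 20}}

```text
t: 10.92
tool_pos: [0.4759, -0.3465, 0.2578]
orientation: [2.304, 2.132, 0.0]
force: [-1.0, 0.8, 6.5]
opening: 0.0217
```

>>> {"fn": "apply_moves", "kwargs": {"deltas": [[18,[0,0,-10],0],[18,[0,0,-25],0],[18,[0,0,-40],0],[18,[0,0,-45],0],[18,[0,0,-45],0]]}}

```text
t: 11.55
tool_pos: [0.4752, -0.3458, 0.423]
orientation: [-2.306, -2.134, -0.0]
force: [0.1, 0.1, -0.1]
opening: 0.0217
```

>>> {"fn": "apply_moves", "kwargs": {"deltas": [[18,[0,0,-35],0],[18,[0,0,0],0],[18,[0,0,0],0]]}}

```text
t: 11.92
tool_pos: [0.4753, -0.3459, 0.4553]
orientation: [-2.305, -2.133, 0.0]
force: [-0.3, -0.8, -1.8]
opening: 0.0219
```

Run:
```python
from h import *
st=robot.read_state();print(st['tool_pos'],st['force'],st['opening'])
s=viewer.read_camera("side");t=viewer.read_camera("top")
X=st['tool_pos']-[0,0,.19]
S=proj("side",X)[0].astype(int);T=proj("top",X)[0].astype(int);print(S,T)
r=lambda im,k:cv2.resize(im,None,fx=k,fy=k,interpolation=cv2.INTER_CUBIC)
k=lambda im,P:r(im[max(P[1]-50,0):max(P[1]-50,0)+100,P[0]-50:P[0]+50],4)
cv2.imwrite("pics/c5.png",np.hstack([k(s,S),k(t,T)]))
```

```text
[ 0.4753 -0.3459  0.4553] [-0.3406 -0.8121 -1.7965] 0.021850130565520584
[198 234] [353 238]
```

View pics/c5.png

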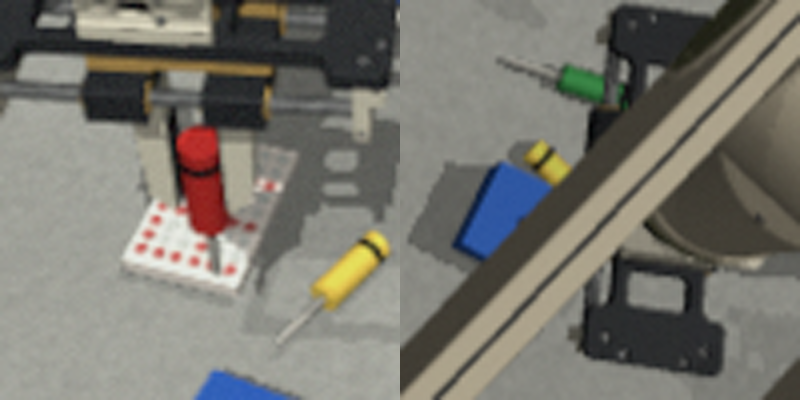

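Run:
```python
from h import *
def blobs(im,lo,hi,roi):
    x0,y0,x1,y1=roi;m=cv2.inRange(cv2.cvtColor(im[y0:y1,x0:x1],cv2.COLOR_BGR2HSV),lo,hi)
    n,l,st,c=cv2.connectedComponentsWithStats(m);return [(st[i,:4]+[x0,y0,0,0]).tolist()+[int(st[i,4])] for i in range(1,n) if st[i,4]>8]
s3=viewer.read_camera("side");t3=viewer.read_camera("top");cv2.imwrite("pics/s3.png",s3);cv2.imwrite("pics/t3.png",t3)
for n in("side0","s1","s2","s3","top0","t2","t3"):
    im=cv2.imread(f"pics/{n}.png");roi=(180,215,260,350) if n[0]=="s" else(280,195,385,265)
    print(n,"Y",blobs(im,(20,120,80),(32,255,255),roi),"G",blobs(im,(55,100,40),(80,255,255),roi))
X=robot.read_state()['tool_pos']
print(proj("side",[X-[0,0,z] for z in(.145,.167,.207,.252)]))
m=cv2.inRange(cv2.cvtColor(s3[200:262,180:215],cv2.COLOR_BGR2HSV),(0,150,60),(8,255,255))
n,l,st,c=cv2.connectedComponentsWithStats(m);i=1+np.argmax(st[1:,4]);pts=np.argwhere(l==i)[:,::-1]+[180,200]
print(st[i],cv2.fitLine(pts.astype(np.float32),cv2.DIST_L2,0,.01,.01).ravel(),cv2.minAreaRect(pts.astype(np.float32)))
```

```text
side0 Y [[214, 242, 9, 23, 162], [199, 311, 12, 25, 211]] G [[241, 274, 9, 18, 128]]
s1 Y [[226, 242, 19, 19, 148], [213, 303, 23, 24, 218]] G [[248, 312, 12, 27, 210]]
s2 Y [[226, 242, 19, 19, 151], [213, 303, 23, 24, 217]] G [[248, 312, 12, 27, 211]]
s3 Y [[226, 242, 19, 19, 151], [213, 303, 23, 24, 216]] G [[248, 312, 12, 27, 212]]
top0 Y [[297, 226, 8, 12, 68], [361, 236, 8, 12, 65]] G [[328, 209, 15, 7, 81]]
t2 Y [[280, 215, 12, 14, 92], [334, 224, 13, 11, 67]] G [[342, 205, 13, 8, 66]]
t3 Y [[280, 215, 13, 14, 94], [334, 224, 12, 10, 59]] G [[342, 205, 12, 8, 65]]
[[196.9715 219.2295]
 [197.9633 226.8229]
 [199.6679 239.8737]
 [201.4472 253.4964]]
[ 12  16  14  27 231] [  0.1622   0.9868 198.0779 228.6926] ((197.95599365234375, 229.00799560546875), (26.653934478759766, 10.285914421081543), 79.69515228271484)
```

The decoys toppled on their own before t=2.35, when the arm was far from them. The probe is held upright, and its projection agrees to about 1 px. Next I'll raise it and carry it over the hole.

>>> {"fn": "apply_moves", "kwargs": {"deltas": [[18,[0,0,-25],0],[18,[24,5,-25],0],[18,[44,11,0],0],[18,[46,11,0],0],[18,[46,11,0],0]]}}

```text
t: 12.75
tool_pos: [0.5259, -0.1882, 0.5052]
orientation: [-2.305, -2.132, 0.001]
force: [0.5, 0.3, -0.3]
opening: 0.0216
```

>>> {"fn": "apply_moves", "kwargs": {"deltas": [[18,[46,11,0],0],[18,[46,11,0],0],[18,[46,11,0],0],[18,[46,11,0],0],[18,[46,11,0],0]]}}

```text
t: 13.38
tool_pos: [0.5986, 0.0371, 0.5051]
orientation: [-2.305, -2.133, 0.002]
force: [-0.0, 0.2, -1.7]
opening: 0.0213
```

>>> {"fn": "apply_moves", "kwargs": {"deltas": [[18,[46,12,0],0],[18,[30,8,0],0],[18,[17,4,0],0],[18,[0,0,0],0],[18,[0,0,0],0]]}}

```text
t: 14.0
tool_pos: [0.6295, 0.1254, 0.5061]
orientation: [2.307, 2.133, -0.001]
force: [-0.4, -0.7, -1.1]
opening: 0.0219
```

>>> {"fn": "apply_moves", "kwargs": {"deltas": [[18,[0,0,40],0],[18,[0,0,50],0],[18,[0,0,45],0],[18,[0,0,25],0],[18,[0,0,10],0]]}}

```text
t: 14.62
tool_pos: [0.6289, 0.125, 0.3343]
orientation: [-2.306, -2.131, 0.004]
force: [-0.4, -0.7, -0.6]
opening: 0.0218
```

>>> {"fn": "apply_moves", "kwargs": {"deltas": [[18,[0,0,0],0],[18,[0,0,0],0]]}}

```text
t: 14.88
tool_pos: [0.6301, 0.1262, 0.3383]
orientation: [2.305, 2.132, 0.004]
force: [-0.7, 0.0, -1.2]
opening: 0.0213
```

Run:
```python
from h import *
st=robot.read_state();X=st['tool_pos'];print(X,st['force'])
s=viewer.read_camera("side");t=viewer.read_camera("top");cv2.imwrite("pics/s4.png",s)
r=lambda im,k:cv2.resize(im,None,fx=k,fy=k,interpolation=cv2.INTER_CUBIC)
cv2.imwrite("pics/c6.png",np.hstack([r(s[120:180,230:300],6)[:360,:400],r(t[140:230,140:240],4)[:360]]))
print(proj("side",[X-[0,0,.2525],[.629,.1265,.065]]))
```

```text
[0.6301 0.1262 0.3383] [-0.6503  0.0206 -1.2423]
[[264.9744 156.3036]
 [264.4182 161.2926]]
```

View pics/c6.png

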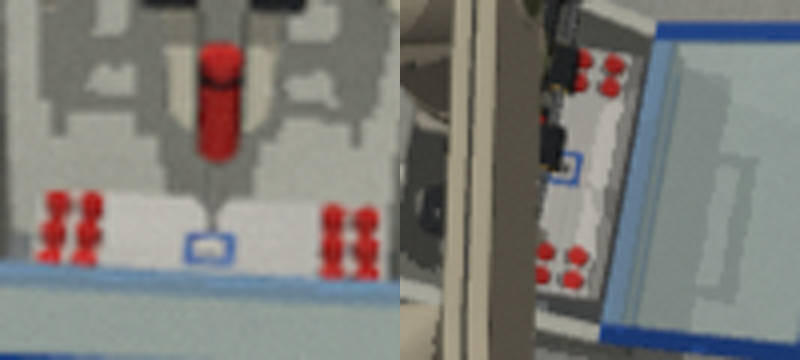

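Tip at crop (211,225), blue mark centre at (210,248), so they line up. Lowering gently.

>>> {"fn": "apply_moves", "kwargs": {"deltas": [[18,[0,0,8],0],[18,[0,0,5],0],[18,[0,0,4],0],[18,[0,0,3],0],[18,[0,0,3],0]], "grip_force": 12}}

```text
t: 15.6
tool_pos: [0.6295, 0.1264, 0.313]
orientation: [-2.306, -2.134, 0.0]
force: [-0.5, -0.7, -0.1]
opening: 0.0221
```

Tip at about z=0.0605 and no force.

>>> {"fn": "apply_moves", "kwargs": {"deltas": [[18,[0,0,3],0],[18,[0,0,3],0],[18,[0,0,3],0],[18,[0,0,0],0]]}}

```text
t: 16.1
tool_pos: [0.6294, 0.1263, 0.3038]
orientation: [-2.306, -2.133, 0.001]
force: [-1.4, -0.7, -1.7]
opening: 0.0219
```

>>> {"fn": "apply_moves", "kwargs": {"deltas": [[18,[0,0,4],0],[18,[0,0,4],0],[18,[0,0,4],0],[18,[0,0,4],0],[18,[0,0,4],0]]}}

```text
t: 16.73
tool_pos: [0.6295, 0.1264, 0.2839]
orientation: [-2.306, -2.134, 0.0]
force: [-2.2, -2.0, 1.1]
opening: 0.0218
```

>>> {"fn": "apply_moves", "kwargs": {"deltas": [[18,[0,0,3],0],[18,[0,0,3],0],[18,[0,0,2],0],[18,[0,0,0],0]]}}

```text
t: 17.23
tool_pos: [0.6294, 0.1264, 0.2758]
orientation: [-2.306, -2.133, 0.001]
force: [-2.1, -2.1, -1.5]
opening: 0.0217
```

>>> {"fn": "apply_moves", "kwargs": {"deltas": [[18,[0,0,2],0],[18,[0,0,1],0],[18,[0,0,1],0],[18,[0,0,0],0]]}}

```text
t: 17.73
tool_pos: [0.6295, 0.1264, 0.2729]
orientation: [2.306, 2.134, 0.0]
force: [-6.1, -3.2, 5.1]
opening: 0.0218
```

>>> {"fn": "apply_moves", "kwargs": {"deltas": [[18,[0,0,1],0],[18,[0,0,0],0],[18,[0,0,0],0]]}}

```text
t: 18.1
tool_pos: [0.6296, 0.1266, 0.2728]
orientation: [2.306, 2.134, 0.001]
force: [-6.9, -3.2, 10.2]
opening: 0.022
```

Seated: firm contact at the expected height (TCP 0.2728 against 0.2725). Releasing and backing straight up.

>>> {"fn": "apply_moves", "kwargs": {"deltas": [[30,[0,0,-1],0],[40,[0,0,0],0],[40,[0,0,0],0],[40,[0,0,-10],0],[40,[0,0,-30],0]]}}

```text
t: 18.73
tool_pos: [0.6288, 0.1264, 0.3109]
orientation: [-2.304, -2.132, 0.005]
force: [-0.5, -0.5, 0.4]
opening: 0.0395
```

>>> {"fn": "apply_moves", "kwargs": {"deltas": [[40,[0,0,-50],0],[40,[0,0,-50],0],[40,[0,0,-50],0],[40,[0,0,-40],0],[40,[0,0,0],0]]}}

```text
t: 19.35
tool_pos: [0.6297, 0.1265, 0.5084]
orientation: [2.302, 2.13, 0.012]
force: [-0.1, -0.1, -0.0]
opening: 0.0397
```

>>> {"fn": "apply_moves", "kwargs": {"deltas": [[40,[-43,-1,0],0],[40,[-43,-1,0],0],[40,[-43,-1,0],0],[40,[-43,-1,0],0],[40,[-43,-1,0],0]]}}

```text
t: 19.98
tool_pos: [0.6075, -0.0888, 0.5012]
orientation: [-2.305, -2.133, 0.001]
force: [0.7, -0.0, -0.9]
opening: 0.04
```

>>> {"fn": "apply_moves", "kwargs": {"deltas": [[40,[-46,-1,0],0],[45,[0,0,0],-0.1745],[45,[0,0,0],-0.1745],[45,[0,0,0],-0.1745],[45,[0,0,0],-0.1745]]}}

```text
t: 20.6
tool_pos: [0.6032, -0.1334, 0.5012]
orientation: [-1.429, -2.796, 0.0]
force: [-1.8, 0.6, -1.1]
opening: 0.0449
```

>>> {"fn": "apply_moves", "kwargs": {"deltas": [[45,[0,0,0],-0.1745],[45,[0,0,0],-0.1745],[45,[0,0,0],-0.1745],[45,[0,0,0],-0.1745],[45,[0,0,0],-0.1745]]}}

```text
t: 21.22
tool_pos: [0.6032, -0.1333, 0.5012]
orientation: [-0.113, -3.138, -0.001]
force: [-0.3, 0.2, 0.2]
opening: 0.0451
```

Run:
```python
from h import *
st=robot.read_state();X=st['tool_pos'];print(X,st['force'],st['orientation'])
s=viewer.read_camera("side");t=viewer.read_camera("top")
r=lambda im,k:cv2.resize(im,None,fx=k,fy=k,interpolation=cv2.INTER_CUBIC)
cv2.imwrite("pics/c7.png",np.hstack([r(s[80:220,210:310],4),r(t[120:260,130:230],4)]))
print("bar expected px",proj("side",[[.603,-.1325,.191]]),proj("top",[[.603,-.1325,.191]]))
```

```text
[ 0.6032 -0.1333  0.5012] [-0.3058  0.1624  0.1686] [-0.113  -3.1381 -0.0007]
bar expected px [[259.4276 187.7509]] [[267.069 187.1  ]]
```

View pics/c7.png

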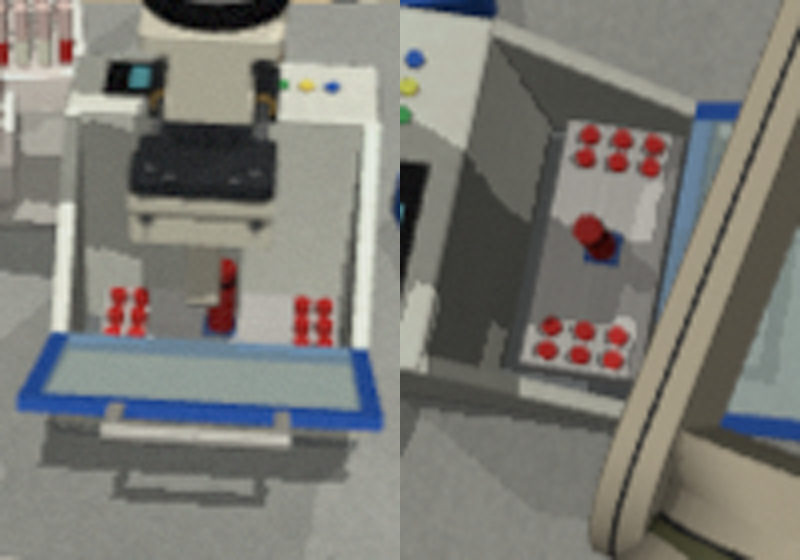

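The probe is upright with its shoulder on the block (crop (222,300) in the side view). The bar is at (259,187), as predicted. Re-grasping it.

>>> {"fn": "apply_moves", "kwargs": {"deltas": [[36,[0,0,40],0],[36,[0,0,45],0],[36,[0,0,35],0],[36,[0,0,20],0],[36,[0,0,0],0]]}}

```text
t: 21.95
tool_pos: [0.6029, -0.1332, 0.3605]
orientation: [-0.125, -3.136, -0.001]
force: [0.7, -0.4, -0.5]
opening: 0.036
```

>>> {"fn": "apply_moves", "kwargs": {"deltas": [[20,[0,0,0],0],[12,[0,0,0],0],[8,[0,0,0],0],[8,[0,0,0],0],[8,[0,0,0],0]], "grip_force": 12}}

```text
t: 22.58
tool_pos: [0.6039, -0.1323, 0.3639]
orientation: [0.121, 3.137, 0.002]
force: [-0.5, 5.0, 4.0]
opening: 0.0119
```

>>> {"fn": "apply_moves", "kwargs": {"deltas": [[8,[0,2.5,-5.5],0],[8,[0,3,-5],0],[8,[0,4.5,-8.5],0],[8,[0,7.5,-12],0],[8,[0,11.5,-15.5],0]]}}

```text
t: 23.2
tool_pos: [0.606, -0.1051, 0.41]
orientation: [0.124, 3.137, -0.003]
force: [4.7, -3.3, -0.9]
opening: 0.0115
```

>>> {"fn": "apply_moves", "kwargs": {"deltas": [[8,[0,12.5,-14],0],[8,[0,14,-13.5],0],[8,[0,15,-12],0],[8,[0,16,-11],0],[8,[0,17,-9],0]]}}

```text
t: 23.82
tool_pos: [0.6117, -0.0314, 0.4723]
orientation: [0.126, 3.133, -0.006]
force: [1.7, -8.2, 8.9]
opening: 0.0113
```

>>> {"fn": "apply_moves", "kwargs": {"deltas": [[8,[0,17.5,-8],0],[8,[0,18,-6.5],0],[8,[0,18.5,-4.5],0],[8,[0,19,-3.5],0],[8,[0,19.5,-1.5],0]]}}

```text
t: 24.45
tool_pos: [0.6192, 0.062, 0.4958]
orientation: [0.124, 3.132, -0.001]
force: [8.5, -2.0, 3.4]
opening: 0.0117
```

>>> {"fn": "apply_moves", "kwargs": {"deltas": [[8,[1,19,1],0],[8,[1,19,2.5],0],[8,[0,19,4.5],0],[8,[0,18.5,5],0],[8,[0,18,6.5],0]]}}

```text
t: 25.08
tool_pos: [0.6251, 0.1562, 0.4773]
orientation: [0.122, 3.128, 0.003]
force: [9.6, 1.1, 6.5]
opening: 0.0114
```

>>> {"fn": "apply_moves", "kwargs": {"deltas": [[8,[0,17.5,8],0],[8,[0,17,9.5],0],[8,[0,15.5,11],0],[8,[0,9,7],0],[8,[0,3,3],0]]}}

```text
t: 25.7
tool_pos: [0.6299, 0.2185, 0.4373]
orientation: [0.121, 3.131, 0.005]
force: [8.7, 4.4, 6.5]
opening: 0.0115
```

>>> {"fn": "apply_moves", "kwargs": {"deltas": [[8,[0,3,3],0],[8,[0,3,3],0],[8,[0,2,2],0],[8,[0,1.5,2],0],[8,[0,0,0],0]]}}

```text
t: 26.32
tool_pos: [0.6306, 0.228, 0.4281]
orientation: [0.121, 3.13, 0.007]
force: [9.7, 7.7, 5.8]
opening: 0.0116
```

>>> {"fn": "apply_moves", "kwargs": {"deltas": [[8,[0,1,1],0],[8,[0,1,1],0],[8,[0,0.5,1],0],[8,[0,0,0],0]]}}

```text
t: 26.82
tool_pos: [0.6306, 0.2288, 0.4269]
orientation: [0.123, 3.13, 0.002]
force: [1.2, -2.5, 16.1]
opening: 0.0117
```

Back on the stop (y 0.2288, the same as at the start). Releasing and clearing.

>>> {"fn": "apply_moves", "kwargs": {"deltas": [[20,[0,0,0],0],[45,[0,0,0],0],[45,[0,0,0],0],[45,[0,0,-10],0],[45,[0,0,-40],0]]}}

```text
t: 27.45
tool_pos: [0.6292, 0.2291, 0.4685]
orientation: [-0.122, -3.133, 0.003]
force: [-0.6, 0.5, -0.0]
opening: 0.0448
```

>>> {"fn": "apply_moves", "kwargs": {"deltas": [[45,[0,0,-40],0],[45,[40,40,0],0],[45,[40,40,0],0],[45,[40,40,0],0],[45,[0,0,0],0]]}}

```text
t: 28.08
tool_pos: [0.5166, 0.3612, 0.5123]
orientation: [0.114, 3.139, 0.002]
force: [-0.0, -0.5, 0.0]
opening: 0.0451
```

Run:
```python
from h import *
st=robot.read_state();print(st['t'],st['tool_pos'],st['force'])
s=viewer.read_camera("side");t=viewer.read_camera("top");cv2.imwrite("pics/s9.png",s)
r=lambda im,k:cv2.resize(im,None,fx=k,fy=k,interpolation=cv2.INTER_CUBIC)
cv2.imwrite("pics/c9.png",np.hstack([r(s[80:320,180:320],2.5)[:,:350],r(t[110:290,95:275],3.34)[:600,:450]]))
s0=cv2.imread("pics/side0.png")
for n,roi in(("plate",(175,212,212,262)),("timer",(270,215,312,262)),("dropper",(280,265,302,300))):
    x0,y0,x1,y1=roi;print(n,np.abs(s[y0:y1,x0:x1].astype(int)-s0[y0:y1,x0:x1]).mean(),(np.abs(s[y0:y1,x0:x1].astype(int)-s0[y0:y1,x0:x1]).max(2)>40).sum())
h=cv2.cvtColor(s[95:172,215:310],cv2.COLOR_BGR2HSV);m=cv2.inRange(h,(105,140,70),(125,255,255))
k=max(cv2.findContours(m,cv2.RETR_EXTERNAL,cv2.CHAIN_APPROX_NONE)[0],key=cv2.contourArea)
print((cv2.approxPolyDP(cv2.convexHull(k),4,True)[:,0]+[215,95]).tolist(),"before [[226,108],[304,110],[301,166],[224,162]]")
```

```text
28.075 [0.5166 0.3612 0.5123] [-0.0171 -0.4713  0.0321]
plate 2.131891891891892 0
timer 3.1366092536305303 0
dropper 2.2835497835497836 0
[[226, 108], [304, 110], [301, 166], [224, 162]] before [[226,108],[304,110],[301,166],[224,162]]
```

View pics/c9.png

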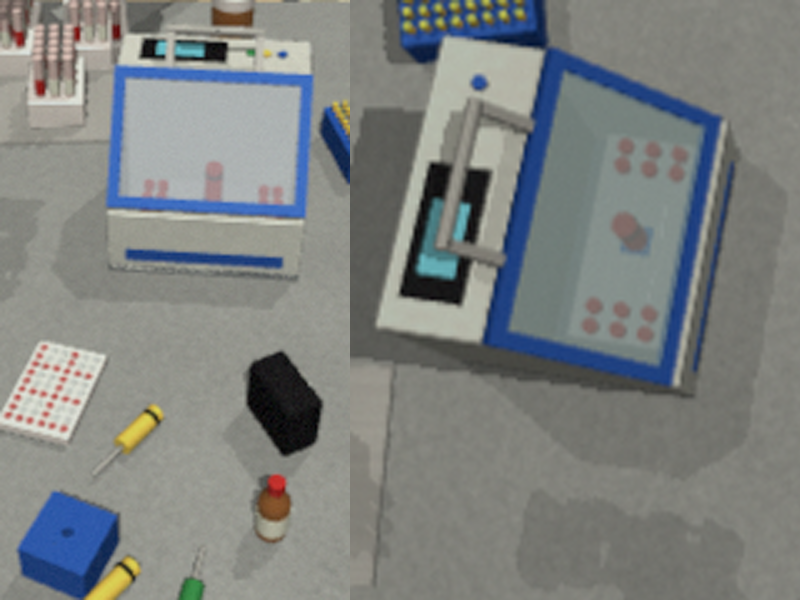

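The flap is shut, with its corners on the same pixels as at the start. The probe stands upright inside at (215,180), the stand is empty, and the plate, timer and dropper have not moved. Handing in.

```bash
python3 -c "
from plant import order
print(order.close_job())"
```

```text
the job is handed in; nothing more can be done
None
```

The job is done and handed in at about 28 s of the 72 s allowed. I lowered the flap by its bar to the stop, seated the red probe in the open hole, and swung the flap back up fully shut.

- **Flap:** it stayed in the gripper all the way down and all the way back up. After release its four corners are at the same pixels as in the first picture. The highest force reading on the flap moves was about 16 N, when it met the shut stop.
- **Probe:** it slid into the hole, which I found about 5.5 mm to the −y side, with almost no force. It stopped at about 10 N within 1 mm of the height worked out for the shoulder on the block. The last pictures show it upright behind the shut flap and the stand empty.
- **Left alone:** the microplate, timer and dropper bottle show no change from the first side picture.
- **Disagreements:** the three loose look-alike probes (two yellow, one green) fell over by themselves in the first 2.4 s, before the arm was near them. On the way back up the bar sat about 4 mm lower in the pads, and up to 10 N of sideways force showed. I eased that with a small correction, and the flap still closed fully.

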